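Refit the steady bar and keyed crank shaft of a sample mill

TASK

The bench sample mill has been cleaned and is to go back together: take the steel bar from the sheet pan and lower it across the mill, an end in each of the two pockets, without dropping it in. Then lift the crank shaft out of the wooden stand, pass it down through the bar's eye into the hub, turn it until the key slips into the keyway, and push on against the burr spring until the flange under the crank sits on the bar. Finish still gripping the crank and pressing it down there, as a colleague will then fix the bar; leave the rock, the wooden spatula, the jar and the brass sieve where they are.

Things in the scene. Friction and masses are not known exactly. Their poses are not given: they have to be found in the camera images.
- mill: Grey hand mill fixed to the bench: plinth 150 x 150 x 44 mm, round open aluminium hopper (radius 83, rim 96 mm above the bench), and two posts at x = +94 and -94 mm of its frame, each ending in a pocket for the bar, which goes along the mill's x. Nothing of it is higher than 153 mm. Origin: centre of its underside, on the hub's axis, z up.
- mill_seat (a point): Point midway between the two pockets, at the height of their floors (133 mm above the bench), straight over the hub; axes as the mill. The pockets together take a length of 194 mm along x and a width of 28 mm along y; walls 10 to 12 mm high, then flared for 7 mm. The bar lies right with bar_eye 9 mm above this point and its length along x, either end first.
- bar_eye (a point): Centre of the loose dark steel bar, half-way up its middle block; 0.32 kg, flat in the pan. 190 mm long along its x; ends 24 wide, 12 thick; in the middle a square block 54 x 54 mm, 18 thick (underside level with the ends) with an upright through hole of 38 mm (the eye). Grip the block across its y faces (54 mm). z up.
- pan: Aluminium sheet pan fixed to the bench, 340 (x) x 240 (y) mm, walls 25 mm high, floor 3 mm thick; origin under its centre. The bar, the rock and the wooden spatula lie in it.
- stand: Wooden stand fixed to the bench, 100 (x) x 150 (y) mm; its top board, 18 mm thick with its upper face 106 mm above the bench, has a 41 mm hole at the centre in which the crank shaft hangs by its flange; origin under its centre.
- crank_grip (a point): Centre of the square boss on the loose crank shaft's axis: dark steel, 26 x 26, 50 mm high, on the flange; grip it across its y faces. x points along the crank arm and to the key, z up along the shaft. The arm (14 wide, 8 thick, 5 mm below this point) ends at x = 90 mm in an upright wooden knob, 22 mm thick, top 35 mm above this point. Whole: 0.4 to 0.6 kg.
- crank_tip (a point): Lower end of the crank shaft, 131 mm below crank_grip, same axes. Up from it (mm): nose 12 to 20 diameter over 8; shaft 20; key on the +x side from 12 to 42, 6 wide (4 wide for the first 4), out to 14 from the axis; collar 30 diameter, 42 to 50; shaft 20; journal 34 diameter, tapering in from 69, up to 99; flange 50 diameter, 99 to 106; boss.
- hub_mouth (a point): Centre of the steel hub's upper face, 98 mm above the bench unpressed; z up, x points to the keyway. Hub 44 mm diameter, bore 22, keyway 8 wide, out to 15.9 from the axis. Home: collar on this face, tip 42 below it. A key not over the keyway stops with the tip 12 below. Flange meets the laid bar (top 151 mm above the bench) at 4 mm of spring.
- rotor (a joint): Angle of the hub in the mill (rad), anticlockwise from above: the keyway points this far from the mill's x axis. It turns stiffly (0.5 N m), and stays still under a key that merely rubs on its face.
- burr_spring (a joint): How far the hub is pressed down against the burr spring (m): 0 out, stop at 0.006. The spring takes 16 N to start moving and 24 N at 0.004, of which the weight of hub and crank gives about 9 N.
- rock: Brownish lump of rock about 36 x 30 mm, 30 high, loose in the pan; leave alone. Origin under its centre.
- spatula: Flat wooden spatula 130 x 14 x 5 mm, loose in the pan; leave alone. Origin under its centre, x along it.
- jar: Glass sample jar, 60 mm across, 75 high, standing on the bench; leave alone. Origin under its centre.
- sieve: Small brass sieve, round, 100 mm across, 40 high, on the bench; leave alone. Origin under its centre.
There are look-alikes about, which are no part of the job. What is shaped like the part that bears crank_grip but orange is not meant. Of the things shaped like the part that bears bar_eye, the dark steel one is meant.

How it is judged (in metres and radians):
On the way, in this order (a step that is already met when the one before it is completed fails the run):
1. the bar lies across the mill with an end in each pocket, let go (x of bar_eye in the frame of mill_seat between -0.004 and 0.004 m and y of bar_eye in the frame of mill_seat between -0.004 and 0.004 m and z of bar_eye in the frame of mill_seat between 0.006 and 0.012 m and angle between the x axis of bar_eye and the x axis of mill_seat, either way round below 0.07 rad and angle between bar_eye's own z axis and vertical below 0.05 rad and contact force between the fingers and bar below 0.3 N and linear speed of bar below 0.02 m/s), for 0.2 s.
2. the key has slipped into the keyway and the shaft's collar is on the hub (z of crank_tip in the frame of hub_mouth below -0.038 m and horizontal distance between crank_tip and hub_mouth below 0.004 m and angle between the x axis of crank_tip and the x axis of hub_mouth, either way round below 0.2 rad and angle between crank_tip's own z axis and vertical below 0.06 rad), for 0.1 s.
At the end, for the whole second after the job is handed in: Bar in both pockets (eye within 4 mm each way, 3 mm in height, 0.07 rad); shaft in the hub, key in keyway (tip at least 38 mm deep, within 4 mm of the axis, tilt under 0.06 rad); robot still gripping the crank at rest, burr spring held in by over 2.5 mm (flange on bar: 4 mm) (all of step 2 and x of bar_eye in the frame of mill_seat between -0.004 and 0.004 m and y of bar_eye in the frame of mill_seat between -0.004 and 0.004 m and z of bar_eye in the frame of mill_seat between 0.006 and 0.012 m and angle between the x axis of bar_eye and the x axis of mill_seat, either way round below 0.07 rad and angle between bar_eye's own z axis and vertical below 0.05 rad and value of joint burr_spring above 0.0025 m and contact force between the fingers and crank above 2 N and linear speed of crank below 0.02 m/s); the arm keeps its last pose, push and grip.
It fails at once if the bar is dropped: let go over the mill more than 25 mm above its place (horizontal distance between bar_eye and mill_seat below 0.12 m and z of bar_eye in the frame of mill_seat above 0.034 m and contact force between the fingers and bar below 0.05 N).
It fails at once if the rock is shifted by more than 30 mm (distance of rock from where it was at the start of the episode above 0.03 m).
It fails at once if the wooden spatula is shifted by more than 30 mm (distance of spatula from where it was at the start of the episode above 0.03 m).
It fails at once if the jar is shifted by more than 30 mm (distance of jar from where it was at the start of the episode above 0.03 m).
It fails at once if the brass sieve is shifted by more than 30 mm (distance of sieve from where it was at the start of the episode above 0.03 m).
It also fails if it takes over 72 s, if anything falls off the work surface, if the arm or the gripper's body presses on something with over 40 N, if the wrist force passes 120 N, or if a joint passes its speed limit or range.

ROBOT

A 6-joint arm with a two-finger parallel gripper is mounted at the origin on the work surface. World frame = base frame: x ahead of the robot, y to its left, z up, the work surface at z = 0. Lengths are in mm, angles in degrees, forces in N, time in s.
With the tool pointing down it reaches from about 325 to 775 mm from the base axis. Payload 9.3 kg.
Tool frame: the origin (TCP) lies between the finger pads; the fingertips stand 19 mm ahead of it and the grasp point (between the pads) is the TCP (tip_reach is the distance from the TCP to the fingertips, in mm); z points along the fingers, y is the line along which they close (so a half turn about z gives the same grasp; the last joint's range is limited). The gripper opens to 85 mm and grips with 20 to 120 N. Pads are 22 mm wide; open, the fingers measure 114 mm over their backs; the gripper's body (76 mm by 85 mm) begins 54 mm behind the grasp point. The pads swing forward as they close: fully open they stand 13 mm farther back than shut.
Start: joints at [-78.472, 14.817, 1.232, 76.415, 0, 81.257], TCP at [190.549, -515.934, 250.279] pointing down, gripper open.
Joint ranges: [-174.27, 174.27], [-52.1, 104.24], [-59.71, 78.15], [-110.17, 111.67], [-87.03, 83.33], [-180, 180]. Speed limits (degrees/s): [127.2, 127.2, 159.86, 180, 180, 180].

INTERFACE

Orientations are given as [roll, pitch, yaw] about the fixed x, y, z axes, in that order (R = Rz(yaw) Ry(pitch) Rx(roll)).
In Python, from station import read_state, get_image, camera_params, close_job, look_for, pinpoint, tip_reach gives the robot as it stands.
- The arm moves only by the tool jog_arm, never from a script. Its argument "commands" is text: rows parted by semicolons, each of 6 numbers parted by spaces: the shift along the tool's x, y, z in mm, then the turn, a rotation vector about the tool's x, y, z in rad. In form: tx ty tz wx wy wz; .... A call has 1 to 5 rows; each row shifts and turns the commanded pose from where the row before left it, along the tool's axes as they then stand; what a row does not reach is not made up. A row lasts 1/12 s, in which the tool goes at most 41.7 mm and 7.16 degrees, less where a joint would pass 70% of its speed; a pose out of reach is approached as far as the arm can. A call is refused whole if a number of a shift passes 41.7 or a number of a turn 0.125, either way. A call with a gripper value outside its range is refused whole. "jaw" is the closure, from 0 (fully open) to 1 (shut), set as the call begins (left out, the last holds). The fingers move at their own pace and stop on an object; the grip force is fixed at half the most. Time passes only in rows, so rows that do not move let the fingers close. It gives the time, the measured TCP pose, the force, the opening and the grip force at its end, in the units of the state.
- read_state(): the state, without advancing time (a new reading comes with each control period).
- get_image(name): name is "scene" or "side" or "wrist"; returns (picture, depth): 384x512x3 uint8, red, green, blue; 384x512 float32, mm along the optical axis (not along the pixel's ray), 0 where there is no reading.
- camera_params(name): a dict with "fx", "fy", "cx", "cy" (pixels), "rvec" (rotation vector, rad) and "tvec" (3), from world to camera coordinates, as OpenCV has them; the wrist camera has in their place "mount" (4x4, takes a point from camera to tool coordinates, whose origin is the TCP and whose axes are the flange's). Camera axes: x right, y down, z forward; pixel columns grow to the right and rows downward; lengths in mm; the calibration is good to about 2 mm. The wrist camera is an equidistant fisheye: a pixel r from the principal point sees the ray r / f radians off the axis. A picture is of the moment at which its call begins: read the wrist's pose just before it. camera_params takes no time and is no camera call.
- close_job(): hands the job in; it is judged then, once.
Trained networks look in the newest picture that a camera, given by its name, has taken for a name from the list of things; names that differ only in an ending like _2 or _b are one class to them, and where a whole thing is asked for, a point or a joint stands for the part that bears it (a point fixed in the world has none). Each returns a list of dicts, best first, with "conf" (0 to 1); they miss things now and then, are a little off and sometimes report something else, mostly with a low value. They report only what shows in the picture. A call takes as long as a camera call. They do not tell look-alikes from the thing itself.
- look_for(camera, query): "centre" ([x, y, z] in mm, in world coordinates, good to about 4 mm: the middle of the surface that is visible of it).
- pinpoint(camera, query): "centre" ([x, y, z] in mm, in world coordinates, good to about 4 mm: a listed point, or the origin of a listed thing).
The state is a dict: "t": time; "qpos": joint angles; "dq": joint speeds; "joint_efforts": joint torques, N m; "tool_pos": TCP position; "tool_rot": TCP orientation; "force": force on the tool from outside, world axes, zero at the start; "torque": the same for the moment, N m; "finger_gap": finger opening in mm; "grip_force": force on a finger pad.
Only numpy, scipy, OpenCV 4.12 (cv2) and the standard library are available. Lean on these libraries where they do the work, as an engineer would, in place of code of your own. Each camera call takes 0.05 s, during which the arm holds its last target. There are 200 camera calls.

## Working session

There is one attempt and no reset: what is moved stays moved. The work goes in short steps, Python scripts to look and compute and a tool call to move; the robot and the scene stay as the last step left them, time stands still between calls to the robot, and variables do not carry over. Pictures are saved under pics/ and viewed, at most 10 in all, crops included, and the job is handed in when it is done.

Besides the shell and the picture viewer there is one more tool, called after ">>>" in YAML: its name, and indented under it one key for each argument. jog_arm: Moves the arm, as the interface text tells. Its arguments: {"type":"object","properties":{"commands":{"type":"string"},"jaw":{"type":"number"}},"required":["commands"]}

```bash
mkdir -p pics
cat > h.py <<'E'
import numpy as np, cv2
from scipy.spatial.transform import Rotation as R
from station import *
def cam(n):
    p=camera_params(n); return p
def world(n,dep,p=None):
    """HxWx3 world points from depth"""
    p=p or camera_params(n); h,w=dep.shape
    u,v=np.meshgrid(np.arange(w),np.arange(h))
    a=(u-p['cx'])/p['fx']; b=(v-p['cy'])/p['fy']
    if 'mount' in p:
        r=np.hypot(a,b); s=np.where(r>1e-9,np.tan(np.minimum(r,1.5))/np.maximum(r,1e-9),1); a=a*s;b=b*s
    P=np.stack([a*dep,b*dep,dep],-1)
    if 'mount' in p:
        M=np.array(p['mount']); st=read_state()
        P=P@M[:3,:3].T+M[:3,3]
        T=R.from_euler('xyz',st['tool_rot'],degrees=True).as_matrix()
        P=P@T.T+np.array(st['tool_pos'])
    else:
        Rm=R.from_rotvec(np.ravel(p['rvec'])).as_matrix()
        P=(P-np.ravel(p['tvec']))@Rm
    P[dep<=0]=np.nan
    return P
E
python3 - <<'E'
from h import *
s=read_state(); print(s)
for n in ('scene','side'):
    im,d=get_image(n); np.save(f'{n}_d.npy',d); cv2.imwrite(f'pics/{n}0.png',im[:,:,::-1]); np.save(f'{n}_i.npy',im)
    print(n,{k:np.round(v,3).tolist() for k,v in camera_params(n).items()})
    for q in ('mill_seat','bar_eye','pan','stand','crank_grip','crank_tip','hub_mouth','rock','spatula','jar','sieve','mill'):
        print(n,q,[(np.round(r['centre']).tolist(),round(r['conf'],2)) for r in pinpoint(n,q)[:3]])
print(camera_params('wrist'))
E
```

```text
{'t': 0.0, 'qpos': array([-7.84707150e+01,  1.48502071e+01,  1.18878941e+00,  7.64160541e+01,
        2.35944974e-03,  8.12566015e+01]), 'dq': array([ 0.06167246, -0.0824005 , -0.00401945,  0.01248143,  0.03604286,
       -0.01021183]), 'joint_efforts': array([ 5.09410609e-05, -5.55643988e+01,  3.44524169e+01,  1.39156086e-02,
       -1.81722048e-04,  1.91820533e-06]), 'tool_pos': array([ 190.52092652, -515.66521408,  249.66475993]), 'tool_rot': array([-1.79923787e+02, -1.41084806e-02,  2.02726725e+01]), 'force': array([ 0.23239626, -0.12081114,  0.52067331]), 'torque': array([-0.00102078, -0.00202469,  0.05522144]), 'grip_force': 0.0, 'finger_gap': 85.00465619621248}
scene {'fx': 361.275, 'fy': 361.275, 'cx': 255.948, 'cy': 189.542, 'rvec': [0.616, 2.744, -0.974], 'tvec': [557.977, -59.939, 1542.092]}
scene mill_seat [([506.0, -30.0, 132.0], 0.62)]
scene bar_eye [([534.0, -306.0, 11.0], 0.75), ([420.0, -586.0, 10.0], 0.75)]
scene pan [([516.0, -304.0, 1.0], 0.89), ([534.0, -304.0, 10.0], 0.38)]
scene stand [([487.0, 342.0, -1.0], 0.96)]
scene crank_grip [([687.0, 302.0, 31.0], 0.79)
[... 899 characters left out ...]
], 0.42)]
side rock [([387.0, -201.0, 0.0], 0.54)]
side spatula [([548.0, -408.0, 5.0], 0.55), ([509.0, -32.0, -1.0], 0.47)]
side jar [([764.0, 139.0, -2.0], 0.75)]
side sieve [([746.0, -152.0, 1.0], 0.67)]
side mill [([506.0, -33.0, -4.0], 0.56)]
{'fx': 297.3186396354542, 'fy': 297.3186396354542, 'cx': 259.86619511939006, 'cy': 192.1028023474986, 'mount': array([[ 6.56123743e-04, -9.45762062e-01, -3.24859496e-01,
         8.37806371e+01],
       [ 9.99999176e-01,  9.79094865e-04, -8.30720910e-04,
        -4.67766375e-01],
       [ 1.10373259e-03, -3.24858683e-01,  9.45761925e-01,
        -1.23030205e+02],
       [ 0.00000000e+00,  0.00000000e+00,  0.00000000e+00,
         1.00000000e+00]])}
```

View pics/scene0.png

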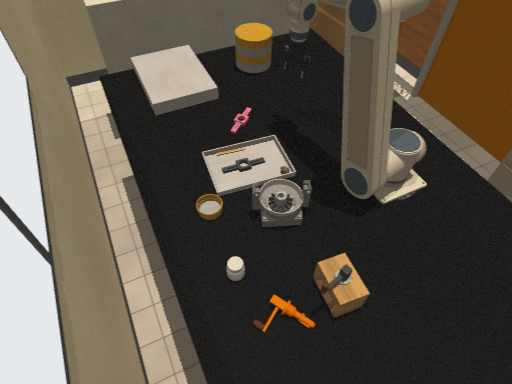

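View pics/side0.png

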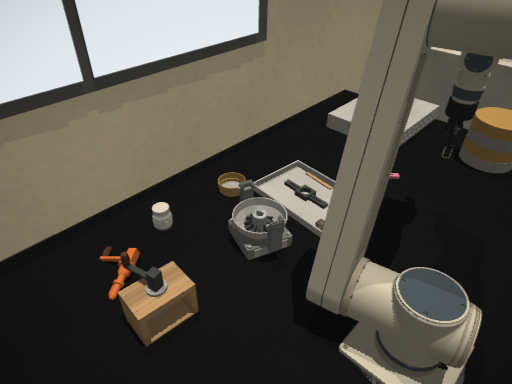

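The scene image shows the dark bar at pixel (243,165) in the pan, with the spatula above it and the rock at (285,170). The mill is at (281,203), the stand with the crank at (345,273), and the pink and orange look-alikes at (241,120) and (290,310). The side image agrees. I'm moving over the bar now.

>>> jog_arm:
  commands: "39 -8 0 0 0 0;39 -8 0 0 0 0;39 -8 0 0 0 0;39 -8 0 0 0 0;39 -8 0 0 0 0"
  jaw: 0

```text
t: 1.72
tool_pos: [360.9, -409.7, 250.4]
tool_rot: [180.0, -0.0, 20.2]
force: [-0.7, -1.5, -0.1]
finger_gap: 85.4
grip_force: 0.0
```

>>> jog_arm:
  commands: "39 -8 0 0 0 0;39 -8 0 0 0 0;39 -8 0 0 0 0;39 -8 0 0 0 0;39 -8 0 0 0 0"

```text
t: 2.13
tool_pos: [530.2, -304.3, 250.4]
tool_rot: [180.0, -0.0, 20.3]
force: [0.8, -1.1, 1.0]
finger_gap: 85.3
grip_force: 0.0
```

>>> jog_arm:
  commands: "0 0 0 0 0 0;0 0 0 0 0 0"

```text
t: 2.3
tool_pos: [530.2, -304.2, 249.7]
tool_rot: [-180.0, 0.0, 20.5]
force: [-0.8, -0.1, 0.7]
finger_gap: 85.4
grip_force: 0.0
```

```bash
cat > look.py <<'E'
import sys
from h import *
tag=sys.argv[1]
s=read_state(); im,d=get_image('wrist'); W=world('wrist',d)
np.save('W.npy',W); np.save('I.npy',im); cv2.imwrite(f'pics/{tag}.png',im[:,:,::-1])
print(s['tool_pos'].round(1),s['tool_rot'].round(2),'F',s['force'].round(1),'gap',round(s['finger_gap'],1))
for q in sys.argv[2:]:
    print(q,[(np.round(r['centre'],1).tolist(),round(r['conf'],2)) for r in pinpoint('wrist',q)[:3]])
E
python3 look.py w1 bar_eye hub_mouth mill_seat
```

```text
[ 530.2 -304.2  249.7] [-1.7997e+02  2.0000e-02  2.0480e+01] F [-0.8 -0.1  0.7] gap 85.4
bar_eye [([536.3, -306.6, 11.1], 0.9), ([421.4, -588.5, 10.1], 0.79)]
hub_mouth [([506.0, -32.8, 98.6], 0.91), ([551.2, -409.1, 1.7], 0.63)]
mill_seat [([506.5, -31.1, 130.5], 0.76)]
```

View pics/w1.png

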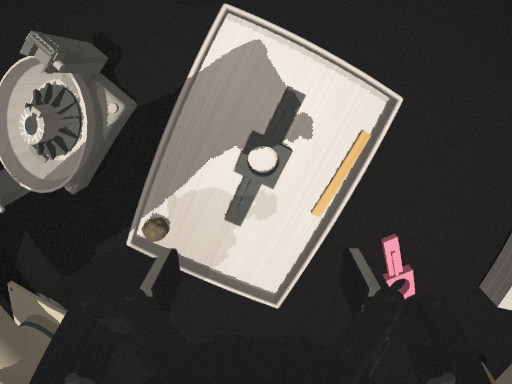

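The wrist view shows the dark bar from (235,220) to (293,90) with its eye at (263,160), the rock at (155,228), the spatula at (340,172), and the mill at upper left with the hub at (35,125). Next I'll get the bar's yaw and centre, and the mill's axis.

```bash
cat > fit.py <<'E'
from h import *
def rect(mask,W):
    p=W[mask][:,:2].astype(np.float32); r=cv2.minAreaRect(p); return len(p),np.round(r[0],1),np.round(r[1],1),round(r[2],1)
E
python3 - <<'E'
from fit import *
W=np.load('W.npy'); I=np.load('I.npy').max(2)
c=np.array([536,-306])
near=np.linalg.norm(W[...,:2]-c,axis=2)<105
m=near&(W[...,2]>11)&(W[...,2]<30)
m=cv2.morphologyEx(m.astype(np.uint8),cv2.MORPH_OPEN,np.ones((3,3)))
n,l,st,_=cv2.connectedComponentsWithStats(m)
for i in range(1,n):
    if st[i,4]>60: print(st[i],rect(l==i,W),np.nanmedian(W[l==i][:,2]).round(1))
blk=(W[...,2]>18)&near&(W[...,2]<30)&(np.linalg.norm(W[...,:2]-c,axis=2)<45)
print('block',rect(blk,W))
# mill posts z 138-158
mm=(np.linalg.norm(W[...,:2]-[506,-32],axis=2)<140)&(W[...,2]>112)&(W[...,2]<160)
n,l,st,_=cv2.connectedComponentsWithStats(mm.astype(np.uint8))
for i in range(1,n):
    if st[i,4]>40: print('post',rect(l==i,W),W[l==i].mean(0).round(1))
E
```

```text
[ 225   88   80  138 3242] (3242, array([ 532.8, -306.3]), array([ 54.7, 190. ]), 85.3) 16.4
block (1342, array([ 536.1, -306.5]), array([54.7, 89.6]), 85.3)
post (1440, array([591. , -66.5]), array([61.7, 25.4]), 70.2) [592.2 -71.1 137.4]
post (263, array([415.9, -15. ]), array([37.7, 20.6]), 27.2) [415.5 -16.8 123.3]
```

>>> jog_arm:
  commands: "0 0 20 0 0 0.11;0 0 20 0 0 0.11;0 0 20 0 0 0.11;0 0 20 0 0 0.11;3.5 2 20 0 0 0"

```text
t: 2.92
tool_pos: [530.6, -308.9, 150.0]
tool_rot: [180.0, -0.0, -5.5]
force: [0.0, -0.2, -0.4]
finger_gap: 85.6
grip_force: 0.0
```

>>> jog_arm:
  commands: "0 0 0 0 0 0;0 0 0 0 0 0"

```text
t: 3.08
tool_pos: [530.9, -308.7, 150.1]
tool_rot: [-180.0, 0.1, -5.0]
force: [-0.9, -0.2, 1.0]
finger_gap: 85.3
grip_force: 0.0
```

```bash
python3 look.py w2 bar_eye hub_mouth mill_seat
python3 - <<'E'
from fit import *
import station; print(station.tip_reach if not callable(tip_reach) else tip_reach())
W=np.load('W.npy'); c=np.array([534,-306])
D=np.linalg.norm(W[...,:2]-c,axis=2)
m=(D<105)&(W[...,2]>11)&(W[...,2]<30)
n,l,st,_=cv2.connectedComponentsWithStats(cv2.morphologyEx(m.astype(np.uint8),cv2.MORPH_OPEN,np.ones((3,3))))
for i in range(1,n):
    if st[i,4]>60: print(rect(l==i,W))
b=(W[...,2]>18)&(W[...,2]<24)&(D<40); print('block',rect(b,W))
h=(W[...,2]<8)&(D<18); print('hole',rect(h,W),W[h].mean(0))
mm=(np.linalg.norm(W[...,:2]-[506,-32],axis=2)<140)&(W[...,2]>140)&(W[...,2]<160)
n,l,st,_=cv2.connectedComponentsWithStats(mm.astype(np.uint8))
for i in range(1,n):
    if st[i,4]>40: print('post',rect(l==i,W),W[l==i].mean(0).round(1))
E
```

```text
[ 530.9 -308.7  150.1] [-1.7995e+02  8.0000e-02 -4.9900e+00] F [-0.9 -0.2  1. ] gap 85.3
bar_eye [([418.4, -585.5, 9.2], 0.88), ([536.7, -306.5, 10.8], 0.67)]
hub_mouth []
mill_seat []
19.0
(5873, array([ 533.8, -305.9]), array([ 53.5, 190.6]), 85.2)
block (2370, array([ 534. , -305.9]), array([53.5, 79.2]), 85.2)
hole (976, array([ 532.2, -306. ]), array([35.3, 32.3]), 83.5) [ 532.85288703 -305.74557684    3.64761334]
post (88, array([406.4, -21.3]), array([13.2, 22.9]), 56.2) [406.7 -19.  143.5]
```

>>> jog_arm:
  commands: "3.2 -2.5 30 0 0 0;0 0 30 0 0 0;0 0 30 0 0 0;0 0 20 0 0 0;0 0 8 0 0 0"

```text
t: 3.7
tool_pos: [534.5, -305.2, 30.2]
tool_rot: [-179.9, 0.1, -4.9]
force: [-0.0, 0.5, 0.1]
finger_gap: 85.4
grip_force: 0.0
```

>>> jog_arm:
  commands: "0 0 5 0 0 0;0 0 0 0 0 0"

```text
t: 3.87
tool_pos: [535.6, -306.1, 27.6]
tool_rot: [180.0, -0.0, -4.9]
force: [-0.1, -0.5, -0.2]
finger_gap: 85.7
grip_force: 0.0
```

>>> jog_arm:
  commands: "0 0 0 0 0 0;0 0 0 0 0 0;0 0 0 0 0 0;0 0 0 0 0 0;0 0 0 0 0 0"
  jaw: 1

```text
t: 4.28
tool_pos: [536.0, -306.4, 29.2]
tool_rot: [179.9, -0.1, -4.9]
force: [-1.3, 0.3, 7.8]
finger_gap: 51.9
grip_force: 62.6
```

>>> jog_arm:
  commands: "0 0 0 0 0 0;0 0 0 0 0 0;0 0 0 0 0 0;0 0 0 0 0 0;0 0 0 0 0 0"

```text
t: 4.7
tool_pos: [536.0, -306.4, 29.2]
tool_rot: [179.9, -0.1, -4.9]
force: [-1.6, 0.1, 7.6]
finger_gap: 52.2
grip_force: 62.5
```

>>> jog_arm:
  commands: "0 0 -10 0 0 0;0 0 -30 0 0 0;0 0 -40 0 0 0;0 0 -40 0 0 0;0 0 -40 0 0 0"

```text
t: 5.12
tool_pos: [534.9, -305.4, 189.8]
tool_rot: [-180.0, 0.0, -4.9]
force: [1.4, -0.7, -3.6]
finger_gap: 51.7
grip_force: 64.3
```

>>> jog_arm:
  commands: "-6 -33 -14 0 0 0;-6 -33 -14 0 0 0;-6 -33 -14 0 0 0;-6 -33 -14 0 0 0;-7 -33 -14 0 0 0"

```text
t: 5.53
tool_pos: [518.0, -137.3, 258.8]
tool_rot: [180.0, -0.0, -5.0]
force: [0.8, 1.1, -3.2]
finger_gap: 52.1
grip_force: 64.3
```

>>> jog_arm:
  commands: "-7 -35 0 0 0 0;-7 -35 0 0 0 0;-6 -35 0 0 0 0;0 0 0 0 0 0.11;0 0 0 0 0 0.11"

```text
t: 5.95
tool_pos: [502.0, -48.1, 258.5]
tool_rot: [-179.0, -0.1, -15.6]
force: [0.4, -1.3, -2.9]
finger_gap: 52.1
grip_force: 64.5
```

>>> jog_arm:
  commands: "0 0 0 0 0 0;0 0 0 0 0 0"

```text
t: 6.12
tool_pos: [501.8, -52.5, 258.1]
tool_rot: [-179.1, -0.0, -16.0]
force: [-0.4, -0.2, -3.0]
finger_gap: 52.0
grip_force: 64.6
```

```bash
python3 look.py w3 bar_eye hub_mouth mill_seat
```

```text
[501.8 -52.5 258.1] [-1.791e+02 -2.000e-02 -1.595e+01] F [-0.4 -0.2 -3. ] gap 52.0
bar_eye []
hub_mouth [([507.9, -32.6, 97.2], 0.96), ([392.6, -202.6, 7.7], 0.27)]
mill_seat [([504.5, -30.5, 129.8], 0.68)]
```

View pics/w3.png

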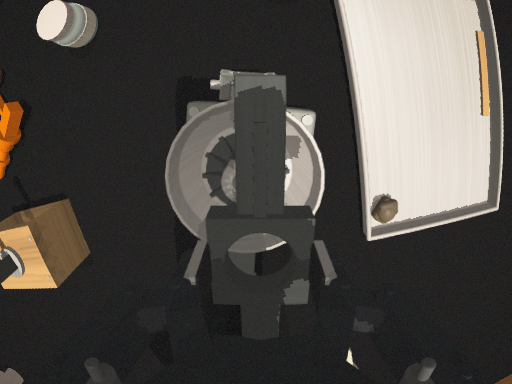

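Run:
```python
from fit import *
s=read_state(); print('q',s['qpos'].round(1))
for n in ('scene','side','w'):
    W=np.load('W.npy') if n=='w' else world(n,np.load(n+'_d.npy'))
    r=np.linalg.norm(W[...,:2]-[506,-32],axis=2)
    mm=(r<140)&(W[...,2]>110)&(W[...,2]<158)
    k,l,st,_=cv2.connectedComponentsWithStats(mm.astype(np.uint8))
    for i in range(1,k):
        if st[i,4]>25: print(n,'post',rect(l==i,W),W[l==i].mean(0).round(1),W[l==i][:,2].max().round(1))
    p=(r<125)&(W[...,2]>38)&(W[...,2]<48)
    print(n,'plinth',rect(p,W))
W=np.load('W.npy'); b=(W[...,2]>225)&(W[...,2]<260)&(np.linalg.norm(W[...,:2]-[502,-52],axis=2)<130)
k,l,st,_=cv2.connectedComponentsWithStats(b.astype(np.uint8))
for i in range(1,k):
    if st[i,4]>100: print('bar',st[i],rect(l==i,W),np.nanpercentile(W[l==i][:,2],[5,50,95]).round(1))
```

```text
q [-16.   10.2  -3.8  76.    0.9 179.9]
scene post (114, array([419.3,   3. ]), array([49.7, 25.1]), 70.4) [419.6   2.3 136.2] 153.7
scene post (106, array([595. , -61.1]), array([54.8, 24.1]), 69.1) [594.5 -63.7 137.4] 152.9
scene plinth (339, array([512.8,  -7. ]), array([176.9, 154.6]), 16.0)
side post (206, array([588.1, -64.8]), array([60., 28.]), 65.3) [587.5 -62.5 133.6] 151.1
side post (223, array([412.3,   0.5]), array([60.3, 25.5]), 69.9) [408.9   5.7 133.7] 151.4
side plinth (459, array([486.3, -25.7]), array([150., 183.]), 69.5)
w post (627, array([593.5, -60.6]), array([51.5, 23.9]), 68.9) [598.2 -51.8 144. ] 152.4
w post (243, array([424.9,  -9.2]), array([26.3,  2.1]), 68.4) [424.2 -10.9 121.2] 136.8
w plinth (1075, array([517. , -37.3]), array([149.8, 121.9]), 69.4)
bar [  180    75   162   265 16662] (16662, array([515.6, -53.5]), array([155.5,  75.4]), 2.3) [238.9 244.8 250.5]
```

>>> jog_arm:
  commands: "0 0 0 0 0 -0.12;0 0 0 0 0 -0.12;0 0 0 0 0 -0.12;0 0 0 0 0 -0.12;0 0 0 0 0 -0.12"

```text
t: 6.73
tool_pos: [502.2, -52.1, 257.3]
tool_rot: [-179.2, -0.5, 18.8]
force: [0.9, -0.5, -2.4]
finger_gap: 51.9
grip_force: 64.6
```

>>> jog_arm:
  commands: "0 0 0 0 0 -0.12;0 0 0 0 0 -0.12;0 0 0 0 0 -0.12;0 0 0 0 0 -0.12;0 0 0 0 0 -0.12"

```text
t: 7.15
tool_pos: [502.2, -52.1, 257.3]
tool_rot: [-179.6, -0.8, 53.2]
force: [0.8, 0.3, -4.0]
finger_gap: 51.8
grip_force: 64.6
```

>>> jog_arm:
  commands: "0 0 0 0 0 -0.12;0 0 0 0 0 -0.12;0 0 0 0 0 -0.12;0 0 0 0 0 -0.12;0 0 0 0 0 -0.12"

```text
t: 7.57
tool_pos: [502.2, -52.1, 257.3]
tool_rot: [179.8, -0.9, 87.6]
force: [-0.2, 0.3, -3.0]
finger_gap: 52.0
grip_force: 64.6
```

>>> jog_arm:
  commands: "0 0 0 0 0 -0.12;0 0 0 0 0 -0.12;0 0 0 0 0 -0.12;0 0 0 0 0 -0.12;0 0 0 0 0 -0.12"

```text
t: 7.98
tool_pos: [502.2, -52.1, 257.2]
tool_rot: [179.3, -0.6, 122.0]
force: [-0.4, -0.0, -2.8]
finger_gap: 51.7
grip_force: 64.6
```

>>> jog_arm:
  commands: "0 0 0 0 0 -0.12;0 0 0 0 0 -0.12;0 0 0 0 0 -0.12;0 0 0 0 0 -0.12;0 0 0 0 0 -0.12"

```text
t: 8.4
tool_pos: [502.2, -52.1, 257.3]
tool_rot: [179.1, -0.2, 156.3]
force: [0.1, 0.1, -3.3]
finger_gap: 51.8
grip_force: 64.6
```

>>> jog_arm:
  commands: "0 0 0 0 0 0;0 0 0 0 0 0"

```text
t: 8.57
tool_pos: [502.2, -52.1, 257.3]
tool_rot: [179.1, -0.2, 155.8]
force: [0.0, 0.2, -2.5]
finger_gap: 52.1
grip_force: 64.6
```

```bash
cat > go.py <<'E'
from h import *
def go(x,y,z,yaw):
    s=read_state(); A=R.from_euler('xyz',s['tool_rot'],degrees=True); B=R.from_euler('xyz',[180,0,yaw],degrees=True)
    t=A.inv().apply(np.array([x,y,z])-s['tool_pos']); w=(A.inv()*B).as_rotvec()
    print('shift',t.round(1),'rot',w.round(3),'q',s['qpos'].round(1),'F',s['force'].round(1))
if __name__=='__main__':
    import sys; go(*map(float,sys.argv[1:]))
E
python3 go.py 506.5 -32 258 159.7; python3 look.py w4 bar_eye hub_mouth mill_seat
python3 - <<'E'
from fit import *
s=read_state(); W=np.load('W.npy'); p=np.array(s['tool_pos'])
T=R.from_euler('xyz',s['tool_rot'],degrees=True).as_matrix()
L=(W-p)@T
m=(np.abs(L[...,0])<130)&(np.abs(L[...,1])<26)&(L[...,2]>3)&(L[...,2]<33)
k,l,st,_=cv2.connectedComponentsWithStats(m.astype(np.uint8)); i=1+np.argmax(st[1:,4])
q=L[l==i]; print(rect(l==i,L),'x',np.percentile(q[:,0],[.3,50,99.7]).round(1),'z',np.percentile(q[:,2],[5,50,95]).round(1))
e=q[(q[:,0]>35)&(q[:,2]<25)]; print('end width',np.percentile(e[:,1],[1,99]).round(1),'xmax',e[:,0].max().round(1))
I=np.load('I.npy'); v=l==i
# hole centre: contour inside the block
vv=v.astype(np.uint8); c,h=cv2.findContours(vv,cv2.RETR_CCOMP,cv2.CHAIN_APPROX_NONE)
for cc,hh in zip(c,h[0]):
    if hh[3]>=0 and len(cc)>40:
        pts=np.array([L[b,a] for a,b in cc[:,0]]); pts=pts[(pts[:,2]<14)]; print('hole',len(pts),cv2.minEnclosingCircle(pts[:,:2].astype(np.float32)))
E
```

```text
shift [ 4.3 20.2 -0.4] rot [ 0.016 -0.002 -0.069] q [-16.   10.2  -3.8  76.    0.9   8.3] F [ 0.   0.2 -2.5]
[502.2 -52.1 257.3] [ 1.7911e+02 -1.6000e-01  1.5577e+02] F [ 0.   0.2 -2.5] gap 52.1
bar_eye []
hub_mouth [([506.2, -31.9, 98.9], 0.71)]
mill_seat [([504.9, -29.3, 131.8], 0.82)]
(15592, array([14.1,  0. ]), array([158.,  52.]), 0.0) x [-62.1  25.1  92.9] z [ 8.3 14.  19.5]
end width [-11.2  12.2] xmax 93.1
hole 71 ((6.418485641479492, 0.613368034362793), 17.0501766204834)
```

>>> jog_arm:
  commands: "2 10 0 0.016 -0.002 -0.069;2 10 0 0 0 0;0 0 20 0 0 0;0 0 20 0 0 0;0 0 10 0 0 0"

```text
t: 9.18
tool_pos: [505.3, -31.4, 205.6]
tool_rot: [-180.0, -0.1, 159.8]
force: [-0.5, -0.1, -3.9]
finger_gap: 52.0
grip_force: 64.6
```

>>> jog_arm:
  commands: "0 0 0 0 0 0;0 0 0 0 0 0"

```text
t: 9.35
tool_pos: [505.9, -32.0, 207.6]
tool_rot: [-180.0, -0.0, 159.9]
force: [-0.3, -0.1, -2.4]
finger_gap: 51.9
grip_force: 64.6
```

```bash
python3 look.py w5 hub_mouth mill_seat; python3 go.py 504.2 -31 185 159.7
python3 - <<'E'
from fit import *
W=np.load('W.npy'); a=np.deg2rad(-20.3); c=np.array([506,-31.7])
d=W[...,:2]-c; X=d@[np.cos(a),np.sin(a)]; Y=d@[-np.sin(a),np.cos(a)]
for sg in (1,-1):
    m=(sg*X>75)&(sg*X<125)&(abs(Y)<50)&(W[...,2]>120)&(W[...,2]<157)
    print(sg,m.sum(),'X',np.percentile(X[m],[1,99]).round(1),'Y',np.percentile(Y[m],[1,50,99]).round(1),rect(m,W)) if m.sum()>20 else print(sg,m.sum())
    for z in (140,144,148):
        k=m&(abs(W[...,2]-z)<4)
        if k.sum()>10: print(z,k.sum(),'Y',np.sort(Y[k])[::max(1,k.sum()//12)].round(1))
# rim circle
r=np.hypot(X,Y); m=(abs(W[...,2]-96)<3)&(r>70)&(r<95)
A=np.c_[2*X[m],2*Y[m],np.ones(m.sum())]; s=np.linalg.lstsq(A,(X[m]**2+Y[m]**2),rcond=None)[0]; print('rim',m.sum(),s[:2].round(1),np.sqrt(s[2]+s[0]**2+s[1]**2).round(1))
E
```

```text
[505.9 -32.  207.6] [-1.7999e+02 -4.0000e-02  1.5987e+02] F [-0.3 -0.1 -2.4] gap 51.9
hub_mouth []
mill_seat []
shift [ 2.7  0.5 23.5] rot [-0.     0.002  0.003] q [-13.1  11.6  -9.3  69.1  -0.    7. ] F [ 0.6 -0.1 -3. ]
1 500 X [ 79.5 103.7] Y [-30.8 -17.4  27.7] (500, array([591.9, -65. ]), array([59.1, 25.6]), 69.1)
140 196 Y [-31.  -29.9 -28.  -26.4 -24.1 -22.4 -19.   17.8  20.9  22.7  24.3  26.2
  27.8]
144 195 Y [-31.  -27.4 -23.8 -20.1 -18.3 -17.5 -17.  -16.4 -15.4  18.   21.8  24.5
  27.7]
148 289 Y [-23.2 -21.2 -20.3 -19.6 -18.7 -17.8 -16.9 -16.1 -15.2  16.9  17.7  18.7
  20.4]
-1 1895 X [-107.1  -84.3] Y [-29.8  -1.4  28.2] (1895, array([415.8,   0.5]), array([60.4, 24.1]), 69.9)
140 396 Y [-31.2 -29.  -27.3 -25.5 -23.9 -14.9   0.5  20.5  22.5  24.1  25.9  27.7]
144 697 Y [-31.1 -25.8 -17.8 -16.6 -14.8  -8.1  -2.5   3.6   9.6  14.6  20.5  23.9
  29. ]
148 1326 Y [-22.9 -19.8 -18.2 -16.6 -13.1  -7.5  -2.    3.4   8.8  14.1  16.6  18.2
  20.8]
rim 2091 [-2.  -1.1] 79.8
```

View pics/w5.png

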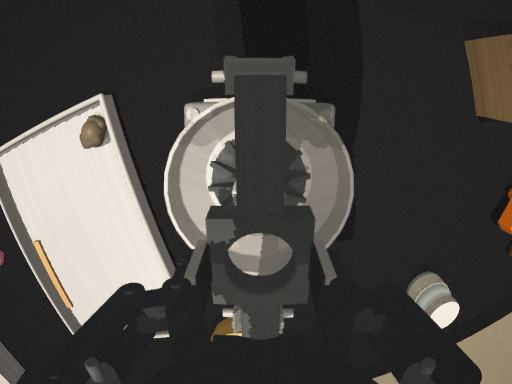

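The bar is over the mill: its far end is at (262,85) against the post pocket at (262,75), and the hub is under the eye at (262,180). It lines up well, so I'm lowering to just above the pockets for one close check.

>>> jog_arm:
  commands: "2.8 0 10 0 0 0;0 0 11 0 0 0;0 0 0 0 0 0;0 0 0 0 0 0"

```text
t: 9.83
tool_pos: [503.4, -31.4, 187.0]
tool_rot: [-180.0, 0.0, 159.9]
force: [0.2, -0.0, -3.2]
finger_gap: 52.1
grip_force: 64.6
```

```bash
python3 look.py w6 ; python3 go.py 503.2 -31.3 185 159.7
python3 - <<'E'
from fit import *
s=read_state(); W=np.load('W.npy'); p=np.array(s['tool_pos'])
T=R.from_euler('xyz',s['tool_rot'],degrees=True).as_matrix(); L=(W-p)@T
far=(L[...,0]>70)&(L[...,0]<135)&(abs(L[...,1])<50)&(W[...,2]>120)&(W[...,2]<200)
bar=far&(W[...,2]>166); post=far&(W[...,2]<157)
print('bar end x',np.percentile(L[bar][:,0],99.5).round(1),'y',np.percentile(L[bar][:,1],[1,99]).round(1),W[bar][:,2].mean())
q=L[post]; h=W[post][:,2]
print('post x',np.percentile(q[:,0],[1,99]).round(1),'y',np.percentile(q[:,1],[1,99]).round(1))
for z0 in (143,147,151):
    k=abs(h-z0)<2; print(z0,k.sum(),'outer/inner wall x',np.percentile(q[k][:,0],[1,99]).round(1),'y',np.percentile(q[k][:,1],[1,99]).round(1))
k=(q[:,0]>95)&(abs(q[:,1])<10); print('outer wall pts',np.c_[q[k][:,0],h[k]][::max(1,k.sum()//12)].round(1).tolist())
for sg in (1,-1):
    k=sg*q[:,1]>0; print('wall y',np.round([[a,b] for a,b in sorted(zip(q[k][:,1],h[k]))][::max(1,k.sum()//10)],1).tolist())
E
```

```text
[503.4 -31.4 187. ] [-1.7998e+02  2.0000e-02  1.5991e+02] F [ 0.2 -0.  -3.2] gap 52.1
shift [ 0.5 -0.1  2.3] rot [-0.     0.001  0.004] q [-13.1  12.  -12.   66.   -0.    7. ] F [ 0.7 -0.2 -2.9]
bar end x 93.0 y [-11.4  12.1] 172.38502355049647
post x [ 82.1 105.1] y [-28.7  29. ]
143 313 outer/inner wall x [ 82.5 105.2] y [-26.9  29.1]
147 807 outer/inner wall x [ 82.  105.2] y [-20.2  20.9]
151 863 outer/inner wall x [ 82.2 105. ] y [-20.2  20.6]
outer wall pts [[104.3, 144.5], [103.5, 145.7], [102.4, 150.8], [101.3, 150.8], [100.7, 151.7], [100.3, 150.7], [99.2, 150.0], [98.8, 148.7], [98.0, 145.9], [97.4, 146.1], [96.4, 145.5], [96.7, 132.2]]
wall y [[0.0, 144.5], [3.7, 150.5], [7.4, 150.4], [11.1, 149.0], [14.8, 149.6], [16.2, 151.4], [17.6, 148.5], [18.7, 152.1], [20.3, 148.9], [24.7, 140.6], [29.9, 139.7]]
wall y [[-30.0, 136.6], [-24.7, 140.7], [-20.1, 150.0], [-18.5, 149.2], [-17.2, 151.8], [-15.8, 145.0], [-14.5, 152.0], [-11.9, 145.9], [-8.0, 148.3], [-4.2, 148.6], [-0.5, 150.0]]
```

>>> jog_arm:
  commands: "1.3 0 6 0 0 0.004;0 0 6 0 0 0;0 0 5 0 0 0;0 0 3 0 0 0;0 0 2 0 0 0"

```text
t: 10.3
tool_pos: [501.9, -30.8, 163.8]
tool_rot: [-180.0, -0.0, 159.7]
force: [0.3, 0.8, -3.3]
finger_gap: 52.3
grip_force: 64.6
```

>>> jog_arm:
  commands: "0 0 2 0 0 0;0 0 1.5 0 0 0;0 0 1.5 0 0 0;0 0 0 0 0 0"

```text
t: 10.63
tool_pos: [502.2, -30.8, 159.3]
tool_rot: [-180.0, 0.0, 159.7]
force: [0.6, -0.8, -3.1]
finger_gap: 51.8
grip_force: 64.6
```

>>> jog_arm:
  commands: "0 0 1 0 0 0;0 0 0.7 0 0 0;0 0 0 0 0 0"

```text
t: 10.88
tool_pos: [502.2, -30.9, 159.1]
tool_rot: [-180.0, 0.1, 159.7]
force: [-5.6, 0.6, 11.3]
finger_gap: 52.0
grip_force: 66.1
```

```bash
python3 look.py w7 bar_eye
python3 - <<'E'
from fit import *
s=read_state(); W=np.load('W.npy'); p=np.array(s['tool_pos']); I=np.load('I.npy')
T=R.from_euler('xyz',s['tool_rot'],degrees=True).as_matrix(); L=(W-p)@T
k=(abs(L[...,1])<8)&(L[...,0]>50)&(L[...,0]<115)&(W[...,2]>120)
a=np.array(sorted(map(tuple,np.c_[L[k][:,0],W[k][:,2]]))); print(a[::max(1,len(a)//25)].round(1).tolist())
E
```

```text
[502.2 -30.9 159.1] [-1.7999e+02  1.0000e-01  1.5970e+02] F [-5.6  0.6 11.3] gap 52.0
bar_eye []
[[50.0, 145.9], [52.2, 145.1], [54.5, 148.6], [56.7, 145.7], [58.9, 144.8], [61.1, 143.4], [63.2, 145.0], [65.4, 147.5], [67.4, 144.8], [69.7, 148.6], [71.6, 144.2], [73.5, 145.1], [75.8, 144.6], [77.7, 145.0], [80.0, 144.6], [81.8, 144.4], [84.1, 143.9], [86.0, 144.9], [88.3, 144.1], [90.2, 143.5], [92.5, 144.8], [95.2, 139.6], [96.5, 146.5], [98.2, 147.9], [100.0, 151.9], [102.8, 144.4]]
```

View pics/w7.png

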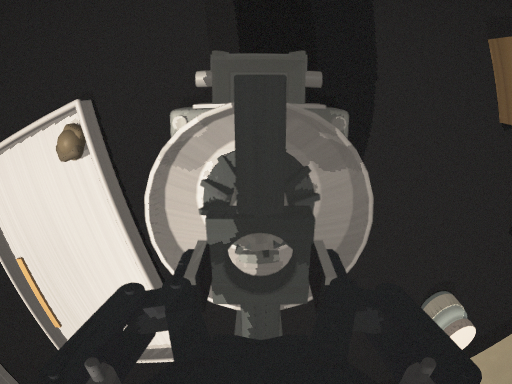

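The bar's end is down in the pocket: far-end top at about 145 mm, pixel (260,85), with 14 N of contact. I'm releasing it.

>>> jog_arm:
  commands: "0 0 -0.5 0 0 0;0 0 0 0 0 0;0 0 0 0 0 0;0 0 0 0 0 0;0 0 0 0 0 0"
  jaw: 0

```text
t: 11.4
tool_pos: [502.2, -30.9, 158.2]
tool_rot: [-180.0, 0.0, 159.7]
force: [0.8, 0.4, -0.4]
finger_gap: 85.4
grip_force: 0.0
```

>>> jog_arm:
  commands: "0 0 0 0 0 0;0 0 0 0 0 0;0 0 0 0 0 0;0 0 0 0 0 0;0 0 0 0 0 0"

```text
t: 11.82
tool_pos: [502.1, -30.8, 158.2]
tool_rot: [-180.0, 0.0, 159.7]
force: [0.5, 0.7, -0.6]
finger_gap: 85.4
grip_force: 0.0
```

>>> jog_arm:
  commands: "0 0 -10 0 0 0;0 0 -30 0 0 0;0 0 -40 0 0 0;0 0 -40 0 0 0;0 0 -40 0 0 0"

```text
t: 12.23
tool_pos: [501.5, -30.6, 320.9]
tool_rot: [-180.0, 0.0, 159.7]
force: [1.0, -0.6, -0.1]
finger_gap: 85.3
grip_force: 0.0
```

>>> jog_arm:
  commands: "0 0 -10 0 0 0;0 0 0 0 0 0"

```text
t: 12.4
tool_pos: [502.9, -30.9, 332.5]
tool_rot: [180.0, 0.4, 159.7]
force: [0.4, 0.3, -0.4]
finger_gap: 85.3
grip_force: 0.0
```

```bash
python3 look.py w8 bar_eye mill_seat hub_mouth; cp W.npy W8.npy; cp I.npy I8.npy
python3 - <<'E'
from fit import *
s=read_state(); print('q',s['qpos'].round(1))
W=np.load('W.npy'); c=np.array([504.5,-32]); D=np.linalg.norm(W[...,:2]-c,axis=2)
b=(abs(W[...,2]-151)<6)&(D<42); print('block',b.sum(),rect(b,W),np.median(W[b][:,2]))
h=(W[...,2]<140)&(D<19); print('hole',W[h].mean(0).round(1))
r=(D>70)&(D<95)&(abs(W[...,2]-96)<4); A=np.c_[2*W[r][:,:2],np.ones(r.sum())]; t=np.linalg.lstsq(A,(W[r][:,:2]**2).sum(1),rcond=None)[0]; print('rim',t[:2].round(1),np.sqrt(t[2]+t[0]**2+t[1]**2))
E
```

```text
[502.9 -30.9 332.5] [179.97   0.39 159.7 ] F [ 0.4  0.3 -0.4] gap 85.3
bar_eye [([505.5, -28.9, 140.7], 0.84), ([420.6, -587.1, 8.2], 0.77)]
mill_seat [([507.4, -33.2, 126.1], 0.79)]
hub_mouth [([507.7, -32.8, 99.0], 0.74)]
q [-13.1   9.6   5.4  86.   -0.    7.2]
block 1678 (1678, array([504.6, -31.7]), array([54.2, 83.7]), 69.6) 147.93831944331447
hole [512.5 -35.   90.8]
rim [502.3 -31.5] 80.34742021796951
```

View pics/w8.png

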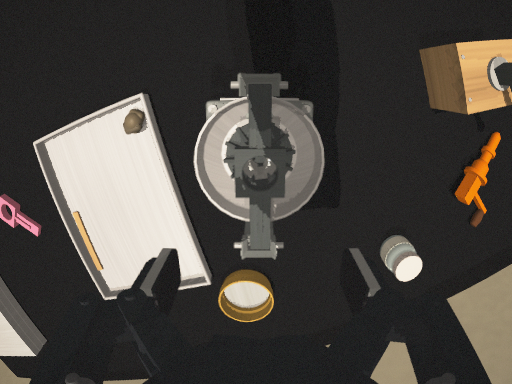

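Bar is seated across the posts with its eye at (262,170) and the hub visible through it. Next I'll place the wrist camera straight over the eye to read the keyway, and work out the crank's yaw from the first pictures.

>>> jog_arm:
  commands: "0 0 0 0 0 0.12;0 0 0 0 0 0.12;0 0 0 0 0 0.12;0 0 0 0 0 0.12;0 0 0 0 0 0.12"

```text
t: 13.02
tool_pos: [501.7, -30.7, 326.8]
tool_rot: [-179.9, -0.1, 125.0]
force: [0.5, -0.4, -0.4]
finger_gap: 85.6
grip_force: 0.0
```

>>> jog_arm:
  commands: "0 0 0 0 0 0.12;0 0 0 0 0 0.12;0 0 0 0 0 0.12;0 0 0 0 0 0.12;0 0 0 0 0 0.12"

```text
t: 13.43
tool_pos: [501.7, -30.7, 326.8]
tool_rot: [-179.8, -0.0, 90.6]
force: [0.7, 0.2, 0.3]
finger_gap: 85.4
grip_force: 0.0
```

>>> jog_arm:
  commands: "-20 0 0 0 0 0.12;-20 0 0 0 0 0.12;-20 0 0 0 0 0.12;-20 0 0 0 0 0;0 0 0 0 0 0"

```text
t: 13.85
tool_pos: [488.2, -111.2, 326.7]
tool_rot: [-179.8, 0.1, 70.2]
force: [-0.4, -0.2, 0.6]
finger_gap: 85.5
grip_force: 0.0
```

```bash
python3 go.py 476 -110 140 69.7
python3 - <<'E'
from fit import *
for n in ('scene','side','w8'):
    W=np.load('W8.npy') if n=='w8' else world(n,np.load(n+'_d.npy'))
    d=W[...,:2]-[487,342]; D=np.hypot(d[...,0],d[...,1])
    m=(D<130)&(W[...,2]>116)&(W[...,2]<200)
    k,l,st,_=cv2.connectedComponentsWithStats(m.astype(np.uint8))
    for i in range(1,k):
        if st[i,4]>15: 
            f=(l==i)&(D>40); print(n,st[i,4],rect(l==i,W),W[l==i].mean(0).round(1),'far',W[f].mean(0).round(1),np.degrees(np.arctan2(*(W[f].mean(0)[:2]-[487,342])[::-1])).round(1) if f.sum() else '')
            o=(l==i)&(D<30)&(W[...,2]>155); print('boss top',o.sum(),W[o].mean(0).round(1) if o.sum() else '')
E
```

```text
shift [ -2.8 -11.4 186.8] rot [-0.003  0.001  0.008] q [-22.4   9.4   5.2  85.9  -0.1  87.4] F [-0.4 -0.2  0.6]
scene 296 (296, array([530.8, 351.7]), array([114. ,  26.1]), 10.1) [524.  353.2 148.5] far [562.6 361.5 148.5] 14.5
boss top 81 [490.  344.2 161.3]
side 582 (582, array([527.3, 352.6]), array([115.3,  28.8]), 11.4) [513.8 353.8 146.2] far [558.4 362.9 147.3] 16.3
boss top 134 [483.6 345.2 161.3]
w8 300 (300, array([487.3, 337.1]), array([23.9, 41.9]), 75.2) [484.3 334.4 129.9] far [nan nan nan] 
boss top 0 <stdin>:9: RuntimeWarning: Mean of empty slice.
  ret = um.true_divide(
```

>>> jog_arm:
  commands: "-3 -11 30 0 0 0.008;0 0 40 0 0 0;0 0 40 0 0 0;0 0 40 0 0 0;0 0 30 0 0 0"

```text
t: 14.27
tool_pos: [476.0, -107.0, 144.6]
tool_rot: [-179.8, -0.0, 69.9]
force: [0.4, 0.3, 0.2]
finger_gap: 85.6
grip_force: 0.0
```

>>> jog_arm:
  commands: "0 0 6 0 0 0;0 0 0 0 0 0"

```text
t: 14.43
tool_pos: [476.5, -107.3, 140.4]
tool_rot: [-179.7, 0.0, 69.9]
force: [0.3, -0.4, 0.6]
finger_gap: 85.6
grip_force: 0.0
```

```bash
python3 look.py w9 bar_eye hub_mouth; cp W.npy W9.npy; cp I.npy I9.npy
python3 - <<'E'
from h import *
s=read_state(); p=camera_params('wrist'); M=np.array(p['mount']); I=np.load('I.npy')
T=R.from_euler('xyz',s['tool_rot'],degrees=True).as_matrix()
# orthographic-ish rectification of plane z=98: 0.15 mm/px, world-aligned (x right, y up)
n=600; g=(np.arange(n)-n/2)*0.1; X,Y=np.meshgrid(505+g,-32-g)
P=np.stack([X,Y,np.full_like(X,98)],-1); t=(P-s['tool_pos'])@T; c=(t-M[:3,3])@M[:3,:3]
r=np.hypot(c[...,0],c[...,1]); th=np.arctan2(r,c[...,2])*p['fx']
u=(p['cx']+th*c[...,0]/r).astype(np.float32); v=(p['cy']+th*c[...,1]/r).astype(np.float32)
o=cv2.remap(I,u,v,cv2.INTER_CUBIC); o=np.clip(o.astype(float)*1.8,0,255).astype(np.uint8)
cv2.imwrite('pics/rect9.png',o[:,:,::-1]); print(u.mean(),v.mean())
E
```

```text
[ 476.5 -107.3  140.4] [-179.71    0.     69.89] F [ 0.3 -0.4  0.6] gap 85.6
bar_eye []
hub_mouth [([510.0, -34.3, 99.3], 0.92), ([747.6, -149.7, 0.0], 0.38)]
257.2702 100.144135
```

View pics/rect9.png

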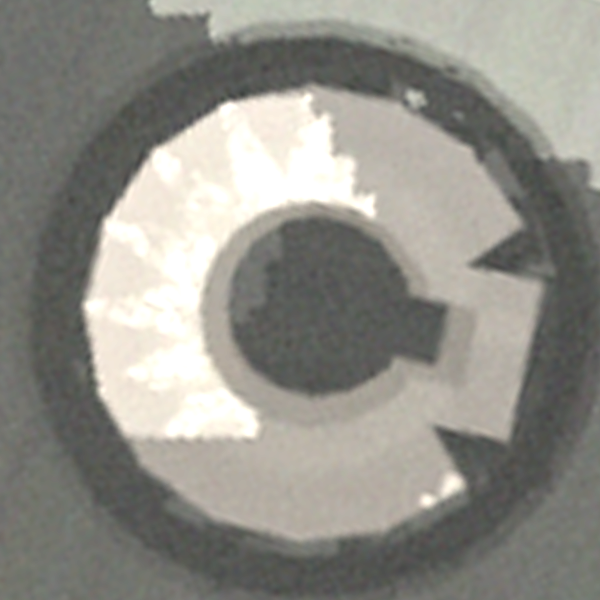

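The rectified view of the hub face (0.1 mm/px) shows the bore centre at (318,312) and the keyway going right to (475,340). The keyway yaw is about -9.5° in world. Now to the crank, with the tool yaw a half turn from the crank's so the arm points away from the camera.

>>> jog_arm:
  commands: "0 0 -20 0 0 0;0 0 -40 0 0 0;0 0 -40 0 0 -0.12;0 0 -40 0 0 -0.12;0 0 -40 0 0 -0.12"

```text
t: 15.0
tool_pos: [477.5, -107.9, 326.6]
tool_rot: [179.8, 0.1, 90.8]
force: [1.5, -0.9, 0.2]
finger_gap: 85.3
grip_force: 0.0
```

>>> jog_arm:
  commands: "0 0 0 0 0 -0.12;0 0 0 0 0 -0.12;0 0 0 0 0 -0.12;0 0 0 0 0 -0.12;0 0 0 0 0 -0.12"

```text
t: 15.42
tool_pos: [478.0, -108.1, 324.6]
tool_rot: [179.9, 0.2, 125.2]
force: [0.4, 0.4, -1.1]
finger_gap: 85.2
grip_force: 0.0
```

>>> jog_arm:
  commands: "0 0 0 0 0 -0.12;0 0 0 0 0 -0.12;0 0 0 0 0 -0.12;0 0 0 0 0 -0.12;0 0 0 0 0 -0.12"

```text
t: 15.83
tool_pos: [478.0, -108.1, 324.5]
tool_rot: [-180.0, 0.2, 159.6]
force: [-0.9, -0.2, -0.6]
finger_gap: 85.3
grip_force: 0.0
```

>>> jog_arm:
  commands: "0 0 0 0 0 -0.12;0 0 0 0 0 -0.12;0 0 0 0 0 -0.12;0 0 0 0 0 -0.12;0 0 0 0 0 -0.09"

```text
t: 16.25
tool_pos: [478.0, -108.1, 324.5]
tool_rot: [-179.9, 0.2, -167.7]
force: [-0.6, -0.3, 1.0]
finger_gap: 85.2
grip_force: 0.0
```

>>> jog_arm:
  commands: "-8 36 0 0 0 0;-8 36 0 0 0 0;-8 36 0 0 0 0;-8 36 0 0 0 0;-8 36 0 0 0 0"

```text
t: 16.67
tool_pos: [479.7, 77.9, 324.6]
tool_rot: [-179.9, 0.2, -168.1]
force: [0.9, 0.2, 0.6]
finger_gap: 85.3
grip_force: 0.0
```

>>> jog_arm:
  commands: "-9 37 0 0 0 0;-9 37 0 0 0 0;-9 37 0 0 0 0;-9 37 0 0 0 0;-9 37 0 0 0 0"

```text
t: 17.08
tool_pos: [485.4, 268.7, 324.6]
tool_rot: [180.0, 0.2, -168.1]
force: [0.8, -0.2, 0.2]
finger_gap: 85.2
grip_force: 0.0
```

>>> jog_arm:
  commands: "-9 36 0 0 0 0;-9 36 0 0 0 0;0 0 0 0 0 0;0 0 0 0 0 0"

```text
t: 17.42
tool_pos: [488.2, 342.6, 323.3]
tool_rot: [180.0, 0.1, -167.9]
force: [0.5, -0.3, -0.5]
finger_gap: 85.5
grip_force: 0.0
```

```bash
python3 look.py w10 crank_grip stand; python3 go.py 487 343 200 192
python3 - <<'E'
from fit import *
W=np.load('W.npy'); d=W[...,:2]-[487,342]; D=np.hypot(d[...,0],d[...,1])
m=(D<130)&(W[...,2]>116)&(W[...,2]<200)
k,l,st,_=cv2.connectedComponentsWithStats(m.astype(np.uint8)); i=1+np.argmax(st[1:,4]); q=W[l==i]
print(rect(l==i,W))
b=(l==i)&(D<35)&(W[...,2]>155); print('boss',rect(b,W),W[b].mean(0))
kn=(l==i)&(D>70)&(W[...,2]>160); print('knob',rect(kn,W),W[kn].mean(0))
a=(l==i)&(D>25)&(D<70)&(abs(W[...,2]-136)<8); print('arm',rect(a,W),W[a].mean(0))
E
```

```text
[488.2 342.6 323.3] [ 1.7999e+02  1.0000e-01 -1.6792e+02] F [ 0.5 -0.3 -0.5] gap 85.5
crank_grip [([489.0, 343.9, 136.4], 0.89)]
stand [([484.0, 345.9, -1.9], 0.8)]
shift [  1.1   3.3 123.4] rot [-0.     0.002 -0.002] q [26.8 19.  17.7 88.6 -0.  14.9] F [-0.2 -0.1  0.8]
(1889, array([528.2, 352.2]), array([110.7,  26. ]), 12.4)
boss (697, array([486.9, 343.2]), array([26.3, 25.9]), 12.5) [485.97099028 343.21825505 162.30533482]
knob (261, array([573. , 362.6]), array([17.9, 16.9]), 58.6) [571.5305843  362.12999438 169.12184701]
arm (447, array([532.6, 353.1]), array([45.4, 13.4]), 12.6) [532.19973756 353.31557924 136.61153039]
```

>>> jog_arm:
  commands: "1 0.8 35 0 0 -0.006;0 0 40 0 0 0;0 0 40 0 0 0;0 0 35 0 0 0;0 0 15 0 0 0"

```text
t: 17.98
tool_pos: [486.1, 338.8, 153.5]
tool_rot: [-179.9, -0.3, -167.9]
force: [0.1, -0.4, -0.5]
finger_gap: 85.4
grip_force: 0.0
```

>>> jog_arm:
  commands: "0 0 7 0 0 0;0 0 0 0 0 0;0 0 0 0 0 0"

```text
t: 18.23
tool_pos: [488.2, 340.7, 151.6]
tool_rot: [180.0, 0.1, -167.8]
force: [0.5, -0.4, 0.8]
finger_gap: 85.5
grip_force: 0.0
```

>>> jog_arm:
  commands: "0 0 0 0 0 0;0 0 0 0 0 0;0 0 0 0 0 0;0 0 0 0 0 0;0 0 0 0 0 0"
  jaw: 1

```text
t: 18.65
tool_pos: [487.5, 341.6, 150.7]
tool_rot: [180.0, 0.1, -167.7]
force: [1.5, -1.5, 2.7]
finger_gap: 25.8
grip_force: 14.9
```

>>> jog_arm:
  commands: "0 0 0 0 0 0;0 0 0 0 0 0;0 0 0 0 0 0;0 0 0 0 0 0;0 0 0 0 0 0"

```text
t: 19.07
tool_pos: [487.6, 341.6, 150.8]
tool_rot: [180.0, 0.1, -167.7]
force: [-1.8, 0.2, 5.7]
finger_gap: 25.2
grip_force: 59.2
```

>>> jog_arm:
  commands: "0 0 -5 0 0 0;0 0 -15 0 0 0;0 0 -25 0 0 0;0 0 -30 0 0 0;0 0 -35 0 0 0"

```text
t: 19.48
tool_pos: [486.5, 340.7, 259.5]
tool_rot: [-179.9, -0.3, -167.8]
force: [1.0, 0.1, -3.8]
finger_gap: 25.6
grip_force: 59.5
```

>>> jog_arm:
  commands: "0 0 -35 0 0 0;0 0 -30 0 0 0;0 0 -15 0 0 0;0 0 0 0 0 0;0 0 0 0 0 0"

```text
t: 19.9
tool_pos: [487.5, 341.3, 339.6]
tool_rot: [-180.0, -0.0, -167.8]
force: [-0.3, 0.9, -5.3]
finger_gap: 25.0
grip_force: 59.7
```

```bash
python3 look.py w11 crank_grip crank_tip; python3 go.py 504.5 -32.2 345 170.5
python3 - <<'E'
from fit import *
s=read_state(); W=np.load('W.npy'); T=R.from_euler('xyz',s['tool_rot'],degrees=True).as_matrix(); L=(W-s['tool_pos'])@T
for z0,z1 in ((10,38),(40,46),(47,55),(60,75),(80,92),(95,102),(106,128),(132,146)):
    m=(np.abs(L[...,0])<40)&(np.abs(L[...,1])<35)&(L[...,2]>z0)&(L[...,2]<z1)
    if m.sum()>10:
        q=L[m]; print(z0,z1,m.sum(),'x',np.percentile(q[:,0],[2,98]).round(1),'y',np.percentile(q[:,1],[2,98]).round(1),'z',np.percentile(q[:,2],[2,98]).round(1))
E
```

```text
[487.5 341.3 339.6] [-1.7997e+02 -2.0000e-02 -1.6776e+02] F [-0.3  0.9 -5.3] gap 25.0
crank_grip [([491.8, 340.7, 322.1], 0.6), ([691.7, 302.8, 27.4], 0.51)]
crank_tip [([486.6, 340.4, 192.2], 0.98)]
shift [  62.1 -368.5   -6.3] rot [-0.002 -0.003  0.379] q [26.9 19.2 20.1 91.1 -0.  14.7] F [-1.2 -0.3 -4.5]
10 38 2265 x [-38.5  22.8] y [-21.4  23.5] z [10.6 38. ]
40 46 186 x [11.1 24.6] y [-20.2  22. ] z [40.1 45.4]
80 92 24 x [8.1 9.7] y [-4.5  5.2] z [87.4 91.8]
95 102 91 x [ 4.3 14.6] y [-12.5  14.7] z [ 95.  101.7]
106 128 51 x [5.4 9.8] y [-6.9  8.9] z [118.5 127.1]
132 146 27 x [3.8 9.5] y [-7.6  9.6] z [132.2 136.3]
```

View pics/w11.png

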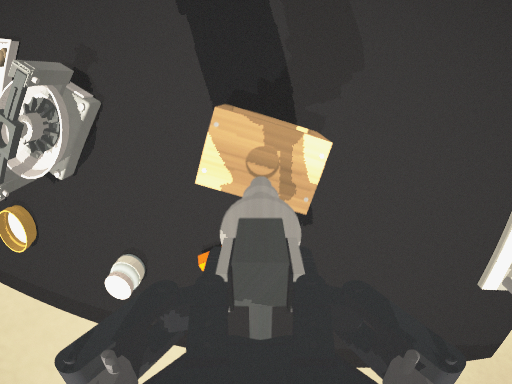

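The crank is held upright. The shaft points down at (262,180) over the stand's empty hole at (262,160), and the arm is away from the camera. Carrying it over the mill at the keyway yaw.

>>> jog_arm:
  commands: "4 -20 0 0 0 0;6 -35 0 0 0 0;6 -38 0 0 0 0;6 -38 0 0 0 0;6 -38 0 0 0 0"

```text
t: 20.47
tool_pos: [495.1, 168.7, 338.6]
tool_rot: [-180.0, -0.2, -167.7]
force: [0.9, -0.8, -3.9]
finger_gap: 25.3
grip_force: 60.1
```

>>> jog_arm:
  commands: "6 -38 0 0 0 0;6 -38 0 0 0 0;6 -38 0 0 0 0;6 -38 0 0 0 0;6 -30 0 0 0 0"

```text
t: 20.88
tool_pos: [504.6, -16.5, 338.8]
tool_rot: [180.0, -0.1, -167.8]
force: [0.2, 0.2, -4.6]
finger_gap: 25.1
grip_force: 60.2
```

>>> jog_arm:
  commands: "4 -17 0 0 0 0.095;0 0 0 0 0 0.095;0 0 0 0 0 0.095;0 0 0 0 0 0.095;0 0 0 0 0 0"

```text
t: 21.3
tool_pos: [504.4, -31.7, 338.9]
tool_rot: [-180.0, -0.1, 170.2]
force: [0.6, -0.6, -5.2]
finger_gap: 24.9
grip_force: 60.4
```

>>> jog_arm:
  commands: "0 0 0 0 0 0;0 0 0 0 0 0"

```text
t: 21.47
tool_pos: [504.6, -31.3, 339.6]
tool_rot: [-180.0, -0.1, 170.7]
force: [0.1, -0.6, -4.5]
finger_gap: 25.0
grip_force: 60.4
```

```bash
python3 go.py 505.1 -32.2 320 170.5
```

```text
shift [-0.6 -0.8 19.6] rot [-0.    -0.001  0.003] q [-13.1   9.8   7.6  87.8  -0.   -3.7] F [ 0.1 -0.6 -4.5]
```

>>> jog_arm:
  commands: "-0.6 -0.8 15 0 0 0.003;0 0 15 0 0 0;0 0 5 0 0 0;0 0 0 0 0 0;0 0 0 0 0 0"

```text
t: 21.88
tool_pos: [505.2, -32.3, 305.5]
tool_rot: [-180.0, -0.0, 170.4]
force: [0.3, 0.3, -3.6]
finger_gap: 25.2
grip_force: 60.2
```

```bash
python3 look.py w12 crank_tip hub_mouth bar_eye
python3 - <<'E'
import cv2,numpy as np
I=cv2.imread('pics/w12.png')[120:270,180:340]; cv2.imwrite('pics/w12c.png',cv2.resize(np.clip(I.astype(float)*1.7,0,255).astype(np.uint8),None,fx=4.5,fy=4,interpolation=cv2.INTER_CUBIC))
from h import *
s=read_state(); W=np.load('W.npy'); T=R.from_euler('xyz',s['tool_rot'],degrees=True).as_matrix(); L=(W-s['tool_pos'])@T
m=(np.abs(L[...,0])<30)&(np.abs(L[...,1])<35)&(L[...,2]>100)&(L[...,2]<142); q=L[m]
print('shaft x max',np.percentile(q[:,0],[50,98]).round(1),'y',np.percentile(q[:,1],[2,98]).round(1))
b=(abs(W[...,2]-151)<4)&(abs(L[...,0])<60)&(abs(L[...,1])<50); q=W[b][:,:2]; print('block',b.sum(),cv2.minAreaRect(q.astype(np.float32)))
# edges of block in mill axes
a=np.deg2rad(-20.3); d=q-np.array(s['tool_pos'][:2]); print('mill x',np.percentile(d@[np.cos(a),np.sin(a)],[1,99]).round(1),'mill y',np.percentile(d@[-np.sin(a),np.cos(a)],[1,99]).round(1))
E
```

```text
[505.2 -32.3 305.5] [-1.7998e+02 -2.0000e-02  1.7036e+02] F [ 0.3  0.3 -3.6] gap 25.2
crank_tip [([615.1, 407.1, 5.1], 0.95), ([504.0, -33.5, 160.5], 0.56)]
hub_mouth [([510.5, -32.7, 95.8], 0.66), ([505.2, -28.8, 160.9], 0.42)]
bar_eye [([505.9, -29.4, 143.6], 0.9), ([505.0, -34.4, 98.1], 0.28)]
shaft x max [ 9.6 14.9] y [-8.4 12.2]
block 1602 ((489.2765197753906, -25.532848358154297), (54.38972091674805, 87.04066467285156), 69.29938507080078)
mill x [-58.7  23.6] mill y [-26.   27.4]
```

View pics/w12c.png

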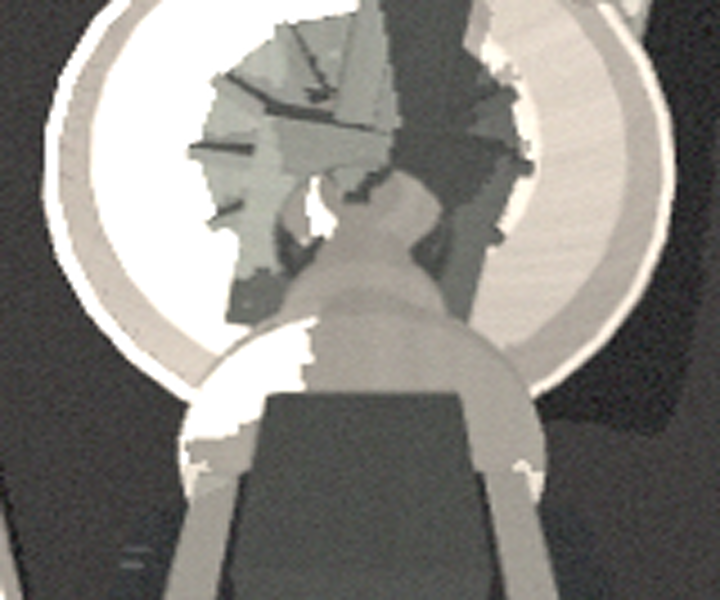

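Run:
```python
from h import *
s=read_state(); W=np.load('W.npy'); a=np.deg2rad(-20.4); d=W[...,:2]-np.array(s['tool_pos'][:2])
X=d@[np.cos(a),np.sin(a)]; Y=d@[-np.sin(a),np.cos(a)]; Z=W[...,2]
b=(abs(Z-151)<5)&(abs(Y)>15)&(abs(Y)<30)&(abs(X)<40); print('block X',np.percentile(X[b],[0.5,2,98,99.5]).round(1),'Y',np.percentile(Y[b],[.5,99.5]).round(1))
e=(Z>139)&(Z<149)&(abs(Y)<14)&(X<-60); print('bar end X',X[e].min().round(1))
r=(np.hypot(X,Y)>72)&(np.hypot(X,Y)<92)&(abs(Z-96)<4); A=np.c_[2*X[r],2*Y[r],np.ones(r.sum())]; t=np.linalg.lstsq(A,X[r]**2+Y[r]**2,rcond=None)[0]; print('rim',r.sum(),t[:2].round(1),np.sqrt(t[2]+t[0]**2+t[1]**2).round(1))
sh=(np.hypot(X,Y)<30)&(Z>160)&(Z<205); print('shaft Y',np.percentile(Y[sh],[2,98]).round(1),'X',np.percentile(X[sh],[2,50]).round(1))
```

```text
block X [-28.7 -28.5  23.2  24.8] Y [-26.3  27.6]
bar end X -107.2
rim 1307 [-2.  -0.2] 79.9
shaft Y [-8.9  8.9] X [-14.9  -9.5]
```

Wrist-frame measurements put the eye 1.7 mm toward mill -x from the shaft axis. I'm shifting by that and lowering to the hub mouth.

>>> jog_arm:
  commands: "1.5 0.5 5 0 0 0;0 0 15 0 0 0;0 0 15 0 0 0;0 0 12 0 0 0;0 0 5 0 0 0"

```text
t: 22.5
tool_pos: [503.2, -31.5, 251.6]
tool_rot: [-180.0, -0.1, 170.3]
force: [-0.8, -0.1, -4.0]
finger_gap: 25.2
grip_force: 60.3
```

>>> jog_arm:
  commands: "0 0 4 0 0 0;0 0 4 0 0 0;0 0 4 0 0 0;0 0 0 0 0 0"

```text
t: 22.83
tool_pos: [503.8, -31.6, 240.9]
tool_rot: [-180.0, -0.0, 170.3]
force: [-0.5, -0.4, -4.7]
finger_gap: 25.4
grip_force: 60.3
```

>>> jog_arm:
  commands: "0 0 4 0 0 0;0 0 3 0 0 0;0 0 2 0 0 0;0 0 0 0 0 0"

```text
t: 23.17
tool_pos: [503.8, -31.8, 231.9]
tool_rot: [-180.0, -0.0, 170.3]
force: [0.0, -1.6, -5.5]
finger_gap: 24.9
grip_force: 60.3
```

>>> jog_arm:
  commands: "0 0 2 0 0 0;0 0 2 0 0 0;0 0 0 0 0 0"

```text
t: 23.42
tool_pos: [503.8, -31.8, 227.9]
tool_rot: [-180.0, -0.0, 170.3]
force: [0.0, -1.7, -4.6]
finger_gap: 25.0
grip_force: 60.3
```

>>> jog_arm:
  commands: "0 0 2 0 0 0;0 0 1 0 0 0;0 0 0 0 0 0"

```text
t: 23.67
tool_pos: [503.9, -31.7, 225.2]
tool_rot: [-180.0, 0.0, 170.3]
force: [0.2, -1.3, -3.8]
finger_gap: 24.9
grip_force: 60.5
```

>>> jog_arm:
  commands: "0 0 3 0 0 0;0 0 3 0 0 0;0 0 0 0 0 0"

```text
t: 23.92
tool_pos: [503.7, -31.9, 218.6]
tool_rot: [-179.9, -0.0, 170.3]
force: [-0.1, -3.8, -5.6]
finger_gap: 25.1
grip_force: 60.1
```

>>> jog_arm:
  commands: "0 0 3 0 0 0;0 0 3 0 0 0;0 0 0 0 0 0"

```text
t: 24.17
tool_pos: [503.7, -31.8, 212.6]
tool_rot: [-180.0, -0.0, 170.3]
force: [0.8, -3.8, -6.6]
finger_gap: 25.3
grip_force: 60.1
```

>>> jog_arm:
  commands: "0 0 3 0 0 0;0 0 3 0 0 0;0 0 0 0 0 0"

```text
t: 24.42
tool_pos: [503.7, -31.8, 206.7]
tool_rot: [-180.0, -0.0, 170.3]
force: [-0.0, -4.5, -5.8]
finger_gap: 25.1
grip_force: 60.0
```

>>> jog_arm:
  commands: "0 -0.6 2 0 0 0;0 0 2 0 0 0;0 0 0 0 0 0"

```text
t: 24.67
tool_pos: [503.7, -32.2, 202.8]
tool_rot: [-180.0, -0.0, 170.3]
force: [-0.2, -3.2, -5.5]
finger_gap: 25.4
grip_force: 60.2
```

>>> jog_arm:
  commands: "0 0 2 0 0 0;0 0 1.5 0 0 0;0 0 0 0 0 0;0 0 0 0 0 0"

```text
t: 25.0
tool_pos: [503.8, -32.2, 199.8]
tool_rot: [-180.0, 0.0, 170.3]
force: [-0.5, -3.3, -2.5]
finger_gap: 25.1
grip_force: 60.5
```

>>> jog_arm:
  commands: "0 0 1.5 0 0 0;0 0 1 0 0 0;0 0 0 0 0 0"

```text
t: 25.25
tool_pos: [504.1, -32.3, 198.3]
tool_rot: [-180.0, 0.1, 170.3]
force: [-2.4, -2.3, 10.3]
finger_gap: 25.1
grip_force: 62.4
```

>>> jog_arm:
  commands: "0 0 1 0 0 0;0 0 1 0 0 0;0 0 0 0 0 0;0 0 0 0 0 0"

```text
t: 25.58
tool_pos: [504.2, -32.3, 196.8]
tool_rot: [-180.0, 0.2, 170.3]
force: [-4.2, -1.8, 12.7]
finger_gap: 25.4
grip_force: 62.8
```

>>> jog_arm:
  commands: "0 0 1 0 0 0;0 0 1 0 0 0;0 0 0 0 0 0;0 0 0 0 0 0"

```text
t: 25.92
tool_pos: [504.3, -32.3, 195.8]
tool_rot: [-180.0, 0.2, 170.3]
force: [-6.4, -1.9, 21.4]
finger_gap: 25.4
grip_force: 63.9
```

>>> jog_arm:
  commands: "0 0 1 0 0 0;0 0 0.5 0 0 0;0 0 0 0 0 0;0 0 0 0 0 0"

```text
t: 26.25
tool_pos: [504.2, -32.3, 195.7]
tool_rot: [-180.0, 0.3, 170.3]
force: [-11.5, -0.6, 34.5]
finger_gap: 25.2
grip_force: 66.0
```

>>> jog_arm:
  commands: "0 0 0 0 0 0;0 0 0 0 0 0;0 0 0 0 0 0"

```text
t: 26.5
tool_pos: [504.3, -32.3, 195.7]
tool_rot: [-180.0, 0.3, 170.3]
force: [-10.8, -0.9, 35.5]
finger_gap: 25.0
grip_force: 66.0
```

```bash
python3 look.py w13 bar_eye crank_grip
python3 - <<'E'
from h import *
W=np.load('W.npy'); a=np.deg2rad(-20.4); d=W[...,:2]-[504.2,-32.3]; X=d@[np.cos(a),np.sin(a)]; Y=d@[-np.sin(a),np.cos(a)]; Z=W[...,2]
for n,m in (('bar arm',(X<-40)&(X>-85)&(abs(Y)<10)&(Z>130)),('block',(abs(X)<40)&(abs(Y)>15)&(abs(Y)<30)&(abs(Z-151)<5)),('flange',(np.hypot(X,Y)<24)&(abs(Z-158)<6))):
    print(n,m.sum(),np.median(Z[m]).round(1),'X',np.percentile(X[m],[1,99]).round(1),'Y',np.percentile(Y[m],[1,99]).round(1))
E
```

```text
[504.3 -32.3 195.7] [-179.96    0.31  170.31] F [-10.8  -0.9  35.5] gap 25.0
bar_eye []
crank_grip [([692.4, 303.8, 29.0], 0.93), ([504.7, -33.0, 180.7], 0.61), ([517.0, -301.7, -1.3], 0.48)]
bar arm 2552 144.7 X [-84.5 -40.5] Y [-9.8  9.8]
block 1132 150.4 X [-27.6  14.7] Y [-25.6  28.1]
flange 1637 157.5 X [-23.3   4.8] Y [-23.2  22.3]
```

Bar arm top is at 145 mm, block top at 151 mm and flange top at 158 mm, so the flange sits on the seated bar. Handing in.

```bash
python3 -c "from station import *; print(close_job())"
```

```text
the job is handed in; nothing more can be done
None
```

The job is handed in at about 26.5 s: the bar lies in both pockets, the shaft is down in the hub with the key in the keyway, and the gripper still holds the crank pressed with its flange on the bar (about 35 N); the hand-in reported no verdict.

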